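Release the thick battery from the two-lane dispenser and shut its gate

TASK

The two-lane battery dispenser on the desk holds one thick and one thin battery, each behind its own seesaw gate. With the fingertips, press down the paddle of the lane that holds the thick battery so that its gate lifts and the battery rolls out to the end of the tray by itself; then press that gate's top back down until the gate is fully shut. Leave the thin battery behind its shut gate, do not touch or lift either battery, and leave the other things on the desk alone.

Things in the scene. Friction and masses are not known exactly. Their poses are not given: they have to be found in the camera images.
- dispenser: Fixed wooden twin-lane battery dispenser, 212 x 156 mm, paddles overhang its back. Origin on the desk below the middle wall; x along the lanes, the way batteries roll (12 degrees down, about to the robot's right), y across them (away from the robot). Lane centres at y = +33.5 (far) and -33.5 mm (near), 56 mm wide, open on top, walls 14 mm. Back board x = -65 mm, gates x = 50 mm.
- tray_end (a point): Point on the chute floor at the foot of the end stop's inner face, between the lanes, at the dispenser's x = 133 mm, 12 mm above the desk; the open tray runs from the gates to here. The floor is 30 mm above the desk at the gates and 54 mm at the back. Side cheeks 102 mm high at x = -20 mm carry the rockers' axle at height 92 mm.
- near_paddle (a point): Centre of the top face of the near lane's paddle, the aluminium pad with three rubber strips (44 mm along x, 58 mm along y) behind the uphill back of the dispenser; 101 mm above the desk with the gate shut. It is 79 mm behind the axle and goes down about 35 mm when pressed fully. Moves and tilts with its rocker.
- far_paddle (a point): The same for the far lane.
- near_gate (a point): Centre of the flat top (28 mm along x, 58 mm along y) of the near lane's gate, 81 mm downhill of the axle; 101 mm above the desk when shut, about 35 mm higher when fully open. The gate plate hangs from its uphill edge to 4 mm above the chute floor. Moves and tilts with its rocker.
- far_gate (a point): The same for the far lane.
- rocker_near (a joint): Tilt of the near lane's rocker, rad: 0 gate fully shut, 0.46 paddle fully down and gate fully up, against a stop. Its axle is stiff: it takes about 1 N on a paddle or gate top to move it, and it stays where it is left (no spring). The thick battery passes under the gate from about 0.27.
- rocker_far (a joint): The same for the far lane's rocker.
- thick_battery: The thick battery, a loose cylinder 26 mm in diameter and 48 mm long, about 65 g, lying across its lane against the gate, in either lane. Origin at its centre; its y axis is the cylinder's axis. It rolls down to the end stop within about a second once the gate is up.
- thin_battery: The thin battery, a loose cylinder 14.4 mm in diameter and 48 mm long, 23 g, in the other lane against its gate. Origin at its centre.
- eraser: Loose worn eraser, 21x46x12 mm, behind the paddles; to be left alone. Origin under its centre.
- stamp: Loose hand stamp with a turned knob, 24x48x69 mm, beyond the tray end; to be left alone. Origin under its centre.
- clip: Loose black binder clip, 25x32x41 mm, behind the paddles; to be left alone. Origin under its centre.
- notes: Loose pad of sticky notes, 76x76x20 mm, between dispenser and robot; to be left alone. Origin under its centre.
- cards: Loose stack of index cards with a band, 78x127x22 mm, right of the work; to be left alone. Origin under its centre.
- sharpener: Loose little pencil sharpener, 15x25x12 mm; to be left alone. Origin under its centre.
Not all that is in view belongs to the job. What is shaped like the thick_battery but red is not meant.

How it is judged:
On the way, in this order (a step that is already met when the one before it is completed fails the run):
1. the thick battery has rolled past its gate to the end of the tray (x of thick_battery in the frame of dispenser above 0.105 m), for 0.2 s.
2. both gates are shut (value of joint each of rocker_near, rocker_far below 0.05 rad), for 0.2 s.
At the end, for the whole second after the job is handed in: The thick battery lies at rest in the tray against the end stop (centre 105 to 130 mm along the dispenser's x axis), the thin battery is still behind its gate, and both rockers are within 0.05 rad of shut (all of step 2 and x of thick_battery in the frame of dispenser between 0.105 and 0.13 m and z of thick_battery in the frame of dispenser below 0.045 m and linear speed of thick_battery below 0.02 m/s and x of thin_battery in the frame of dispenser below 0.05 m); the robot touches nothing.
It fails at once if the thin battery is let out (x of thin_battery in the frame of dispenser above 0.055 m).
It fails at once if the robot touches a battery (contact force between any of the arm, the fingers and thick_battery above 0.5 N or contact force between any of the arm, the fingers and thin_battery above 0.5 N).
It fails at once if a battery is lifted (height (world z) of any of thick_battery, thin_battery above 0.09 m).
It fails at once if another thing on the desk is moved by more than 20 mm (distance of any of eraser, stamp, clip, notes, cards, sharpener from where it was at the start of the episode above 0.02 m).
It also fails if it takes over 32 s, if anything falls off the work surface, if the arm or the gripper's body presses on something with over 40 N, if the wrist force passes 120 N, or if a joint passes its speed limit or range.

ROBOT

A 6-joint arm with a two-finger parallel gripper is mounted at the origin on the work surface; the furniture and walls round the work are solid. World frame = base frame: x ahead of the robot, y to its left, z up, the work surface at z = 0. Lengths are in m, angles in rad, forces in N, time in s.
With the tool pointing down it reaches from about 0.4 to 0.925 m from the base axis. Payload 12.5 kg.
Tool frame: the origin (TCP) lies on the centre line of the jaws, within the pads' length; the fingertips stand 22 mm ahead of it and the grasp point (between the pads) lies 3 mm ahead of it; z points along the fingers, y is the line along which they close (so a half turn about z gives the same grasp; the last joint's range is limited). The gripper opens to 95 mm and grips with 3 to 60 N. Pads are 20 mm wide; open, the fingers measure 119 mm over their backs; the gripper's body (75 mm by 180 mm) begins 59 mm behind the grasp point.
Start: joints at [1.211, 0.491, 1.559, -0, 1.092, -0.106], TCP at [0.157, 0.605, 0.237] pointing down, gripper open.
Joint ranges: [-3.1, 3.1], [-0.84, 2.19], [0.05, 2.79], [-1.13, 4.28], [0.06, 2.93], [-2.69, 2.69]. Speed limits (rad/s): [2.22, 2.22, 2.79, 3.14, 3.14, 3.14].

INTERFACE

Orientations are given as [roll, pitch, yaw] about the fixed x, y, z axes, in that order (R = Rz(yaw) Ry(pitch) Rx(roll)).
In Python, from plant import ctrl gives the robot as it stands.
- The arm moves only by the tool send_rows, never from a script. Its arguments are lists of equal length, an entry for each row: "hand": the closure, from -1 (fully open) to 1 (shut), so that 0 is half open; "slide": the shift along the tool's x, y, z in mm, a list of three; "twist": the turn, a rotation vector about the tool's x, y, z in rad, a list of three. A call has exactly 10 rows; each row is the pose to reach, as a shift and turn from the pose commanded when the call began, along the tool's axes at that moment; what a row does not reach only later rows make up. A row lasts 1/12 s, in which the tool goes at most 41.7 mm and 7.16 degrees, less where a joint would pass 70% of its speed; a pose out of reach is approached as far as the arm can. A call with a gripper value outside its range is refused whole. The fingers move at their own pace and stop on an object; the grip force is fixed at half the most. Time passes only in rows, so rows that repeat a pose let the fingers close, or fill a call up. It gives the time, the measured TCP pose, the force, the opening and the grip force at its end, in the units of the state.
- ctrl.state(): the state, without advancing time (a new reading comes with each control period).
- ctrl.read_camera(name): name is "scene" or "top" or "wrist"; returns the picture (480x640x3 uint8, red, green, blue); there is no depth.
- ctrl.get_calibration(name): a dict with "camera_matrix" (3x3 intrinsics, pixels), "rvec" (rotation vector, rad) and "tvec" (3), from world to camera coordinates, as OpenCV has them. Camera axes: x right, y down, z forward; pixel columns grow to the right and rows downward; lengths in m; the calibration is good to about 2 mm. A picture is of the moment at which its call begins: read the wrist's pose just before it. get_calibration takes no time and is no camera call; for the wrist camera it gives the pose at the moment of the call.
- ctrl.close_job(): hands the job in; it is judged then, once.
The state is a dict: "t": time; "joint_positions": joint angles; "joint_vel": joint speeds; "joint_torque": joint torques, N m; "ee_pos": TCP position; "tool_rot": TCP orientation; "ft_force": force on the tool from outside, world axes, zero at the start; "torque": the same for the moment, N m; "gripper_width": finger opening in m; "grip_force": force on a finger pad.
Only numpy, scipy, OpenCV 4.12 (cv2) and the standard library are available. Lean on these libraries where they do the work, as an engineer would, in place of code of your own. Each camera call takes 0.05 s, during which the arm holds its last target. There are 200 camera calls.

## Working session

There is one attempt and no reset: what is moved stays moved. The work goes in short steps, Python scripts to look and compute and a tool call to move; the robot and the scene stay as the last step left them, time stands still between calls to the robot, and variables do not carry over. Pictures are saved under pics/ and viewed, at most 10 in all, crops included, and the job is handed in when it is done.

Besides the shell and the picture viewer there is one more tool, called after ">>>" by a JSON object that holds its "method" and its "body", one argument or row to a line. send_rows: Moves the arm, as the interface text tells. Its arguments: {"type":"object","properties":{"hand":{"type":"array"},"slide":{"type":"array"},"twist":{"type":"array"}},"required":["hand","slide","twist"]}

```bash
mkdir -p pics; ls; python3 - <<'E'
from plant import ctrl
import cv2
for n in ("top","scene"):
    cv2.imwrite(f"pics/{n}0.png",ctrl.read_camera(n)[:,:,::-1])
s=ctrl.state();print(s["t"],s["ee_pos"],s["tool_rot"],s["ft_force"],s["gripper_width"])
for n in ("top","scene"): print(ctrl.get_calibration(n))
E
```

```text
pics
0.1 [0.15682202 0.60480789 0.23611526] [-3.14058618e+00 -7.65316684e-05  2.88785450e+00] [-0.17135536 -0.90532471  0.07577273] 0.09474088915821056
{'camera_matrix': array([[536.27815508,   0.        , 329.17769566],
       [  0.        , 536.27815508, 238.68883096],
       [  0.        ,   0.        ,   1.        ]]), 'rvec': array([ 2.12937475, -2.1854719 ,  0.07617784]), 'tvec': array([0.13706956, 0.36070704, 1.13919423])}
{'camera_matrix': array([[487.04204998,   0.        , 310.03670226],
       [  0.        , 487.04204998, 240.21453835],
       [  0.        ,   0.        ,   1.        ]]), 'rvec': array([ 2.17953428, -0.57742506,  0.2941501 ]), 'tvec': array([-0.22148823,  0.2270068 ,  0.88034448])}
```

View pics/top0.png

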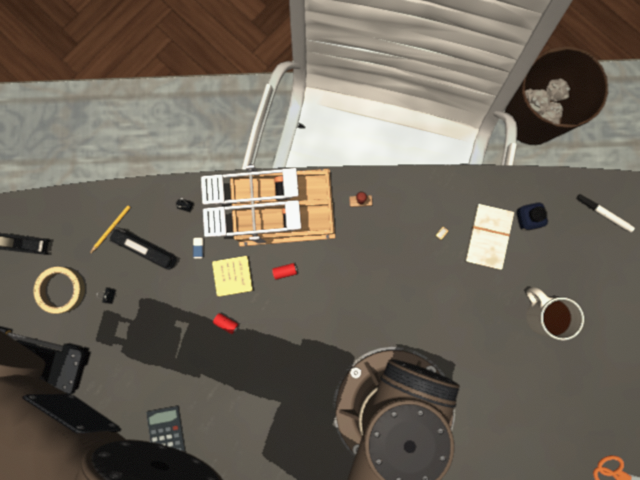

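View pics/scene0.png

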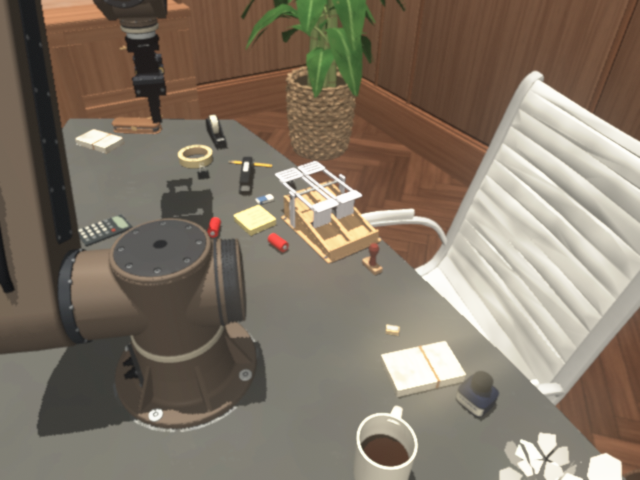

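The top view shows the dispenser at about (200–335, 168–245) px, with paddles on the left, gates on the right, and the end stop at col ~333. I'll zoom in to see which battery is in which lane.

```bash
python3 - <<'E'
import cv2
a=cv2.imread("pics/top0.png")[155:260,175:385]
b=cv2.imread("pics/scene0.png")[150:270,260:390]
cv2.imwrite("pics/c1.png",cv2.resize(a,None,fx=3.8,fy=3.8,interpolation=cv2.INTER_CUBIC))
cv2.imwrite("pics/c2.png",cv2.resize(b,None,fx=4.6,fy=4.6,interpolation=cv2.INTER_CUBIC))
E
```

```text
(no output)
```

View pics/c1.png

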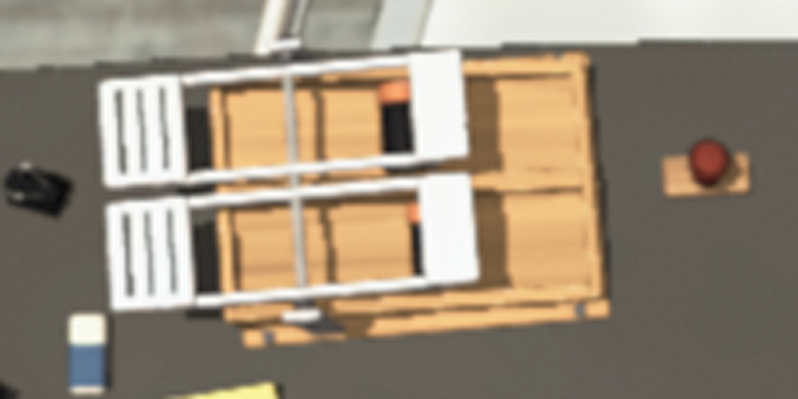

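The crop shows the battery protruding uphill of the gate by about 32 px in the far (upper) lane and about 11 px in the near lane. The gap is about 12 mm, so the thick battery is in the far lane. Next I'll work out the paddle and gate positions at z = 0.101.

```bash
cat > h.py <<'E'
import numpy as np, cv2
from plant import ctrl
from scipy.spatial.transform import Rotation as Ro
def ray(n,px,z,c=None):
    c=c or ctrl.get_calibration(n)
    R=cv2.Rodrigues(c["rvec"])[0]; o=-R.T@c["tvec"]
    d=R.T@np.linalg.inv(c["camera_matrix"])@[px[0],px[1],1]
    return o+d*(z-o[2])/d[2]
def totool(v):
    return Ro.from_euler("xyz",ctrl.state()["tool_rot"]).inv().apply(v)
E
python3 - <<'E'
from h import *
P={}
for n,(u,v) in dict(fp=(144,132),np_=(151,254),fg=(439,105),ng=(449,228)).items():
    P[n]=ray("top",(175+u/3.8,155+v/3.8),.101); print(n,P[n].round(4))
d=P["fg"]-P["fp"]; print(np.linalg.norm(d), np.linalg.norm(P["fp"]-P["np_"]))
ld=d/np.linalg.norm(d); print("lane dir",ld)
s=ctrl.state()
R=Ro.from_euler("xyz",s["tool_rot"]); print(R.as_matrix().round(3))
for n in("fp","fg"): print(n,totool(P[n]+[0,0,.022]-s["ee_pos"]).round(4)*1000)
print("ld in tool",totool(ld))
E
```

```text
fp [0.4629 0.3602 0.101 ]
np_ [0.3968 0.3567 0.101 ]
fg [0.4728 0.2013 0.101 ]
ng [0.4062 0.1971 0.101 ]
0.1592575157140139 0.06623352928589799
lane dir [ 0.06194844 -0.99807935  0.        ]
[[-0.968  0.251 -0.   ]
 [ 0.251  0.968 -0.001]
 [ 0.    -0.001 -1.   ]]
fp [-357.7 -159.8  113.2]
fg [-407.1 -311.2  113.4]
ld in tool [-3.10506939e-01 -9.50570655e-01  9.32958158e-04]
```

View pics/c2.png

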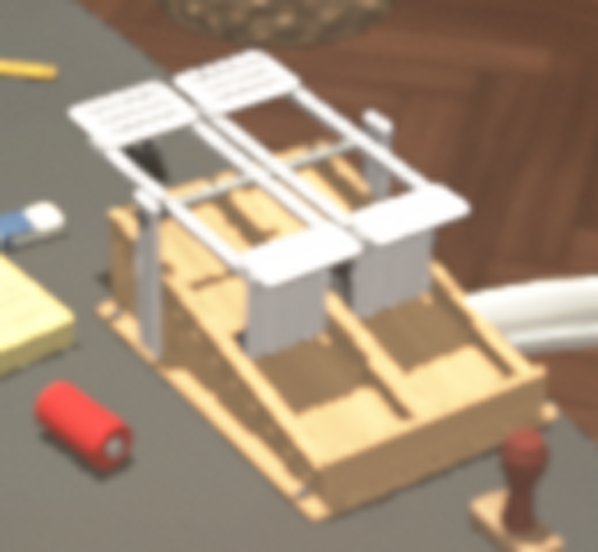

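The scene view shows both gates shut and matches the geometry: paddle to gate measures 159 mm against the expected 160. I'll move above the far paddle with the fingers closed.

>>> {"method": "send_rows", "body": {
  "hand": [1, 1, 1, 1, 1, 1, 1, 1, 1, 1],
  "slide": [
    [-20, -9, 2],
    [-55, -25, 6],
    [-95, -42, 10],
    [-133, -60, 15],
    [-172, -77, 20],
    [-210, -94, 25],
    [-250, -112, 30],
    [-288, -129, 35],
    [-325, -145, 40],
    [-358, -160, 45]
  ],
  "twist": [
    [0, 0, -0.03],
    [0, 0, -0.06],
    [0, 0, -0.1],
    [0, 0, -0.13],
    [0, 0, -0.16],
    [0, 0, -0.2],
    [0, 0, -0.23],
    [0, 0, -0.26],
    [0, 0, -0.3],
    [0, 0, -0.32]
  ]
}}

```text
t: 0.93
ee_pos: [0.4641, 0.3591, 0.1914]
tool_rot: [3.142, -0.0, -3.073]
ft_force: [-0.3, 1.7, 0.0]
gripper_width: 0.0339
grip_force: 0.0
```

```bash
python3 - <<'E'
from h import *
cal=ctrl.get_calibration("wrist")
w=ctrl.read_camera("wrist"); cv2.imwrite("pics/w1.png",w[:,:,::-1])
t=ctrl.read_camera("top"); cv2.imwrite("pics/t1.png",t[:,:,::-1])
s=ctrl.state();print(s["t"],s["ee_pos"],s["tool_rot"],s["gripper_width"],s["ft_force"])
print("to fp",totool(np.array([.4629,.3602,.123])-s["ee_pos"])*1000)
R=cv2.Rodrigues(cal["rvec"])[0]
for n,p in dict(fp=[.4629,.3602,.101],np=[.3968,.3567,.101],fg=[.4728,.2013,.101],ng=[.4062,.1971,.101]).items():
    print(n,cv2.projectPoints(np.array([p]),cal["rvec"],cal["tvec"],cal["camera_matrix"],None)[0].ravel().round())
E
```

```text
1.0333 [0.46634542 0.35710515 0.19052509] [-3.14059050e+00 -5.70606358e-04 -3.07955773e+00] 0.02565010407073072 [-0.89783366  1.08262679 -0.55376064]
to fp [ 3.20839855  3.37016941 67.52358605]
fp [328. 244.]
np [329. 152.]
fg [113. 243.]
ng [ 97. 150.]
```

View pics/w1.png

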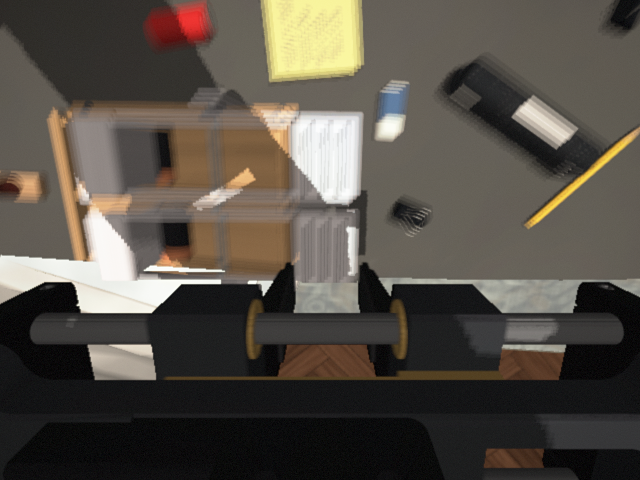

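The far paddle appears at about (328, 244) px, as predicted (blurred, because the arm was still moving). I'll descend onto it.

>>> {"method": "send_rows", "body": {
  "hand": [1, 1, 1, 1, 1, 1, 1, 1, 1, 1],
  "slide": [
    [0, 0, 0],
    [0, 0, 15],
    [0, 0, 30],
    [0, 0, 45],
    [0, 0, 55],
    [0, 0, 60],
    [0, 0, 65],
    [0, 0, 70],
    [0, 0, 75],
    [0, 0, 80]
  ],
  "twist": [
    [0, 0, 0],
    [0, 0, 0],
    [0, 0, 0],
    [0, 0, 0],
    [0, 0, 0],
    [0, 0, 0],
    [0, 0, 0],
    [0, 0, 0],
    [0, 0, 0],
    [0, 0, 0]
  ]
}}

```text
t: 1.87
ee_pos: [0.4629, 0.361, 0.1119]
tool_rot: [3.141, 0.001, -3.075]
ft_force: [-0.6, 1.5, 1.6]
gripper_width: 0.0008
grip_force: 0.7
```

>>> {"method": "send_rows", "body": {
  "hand": [1, 1, 1, 1, 1, 1, 1, 1, 1, 1],
  "slide": [
    [0, 0, 4],
    [0, 0, 8],
    [0, 0, 12],
    [0, 0, 16],
    [0, 0, 16],
    [0, 0, 16],
    [0, 0, 16],
    [0, 0, 16],
    [0, 0, 16],
    [0, 0, 16]
  ],
  "twist": [
    [0, 0, 0],
    [0, 0, 0],
    [0, 0, 0],
    [0, 0, 0],
    [0, 0, 0],
    [0, 0, 0],
    [0, 0, 0],
    [0, 0, 0],
    [0, 0, 0],
    [0, 0, 0]
  ]
}}

```text
t: 2.7
ee_pos: [0.4628, 0.3607, 0.0959]
tool_rot: [3.141, 0.0, -3.075]
ft_force: [0.1, -0.1, -0.9]
gripper_width: 0.0006
grip_force: 0.0
```

```bash
python3 - <<'E'
from h import *
for n in("top","scene"): cv2.imwrite(f"pics/{n}2.png",ctrl.read_camera(n)[:,:,::-1])
a=cv2.imread("pics/top2.png")[155:260,175:385]
b=cv2.imread("pics/scene2.png")[150:270,260:390]
a=cv2.resize(a,(780,295 if 0 else 390)); b=cv2.resize(b,(390,360))
a=cv2.resize(a,(410,205));c=np.zeros((360,800,3),np.uint8);c[:205,:410]=a;c[:,410:]=b
cv2.imwrite("pics/c3.png",c)
s=ctrl.state();print(s["t"],s["ee_pos"],s["ft_force"],s["gripper_width"])
E
```

```text
2.8 [0.4627338  0.36069397 0.09583469] [ 0.34483271  0.21703414 -0.65988241] 0.0003850502440277225
```

View pics/c3.png

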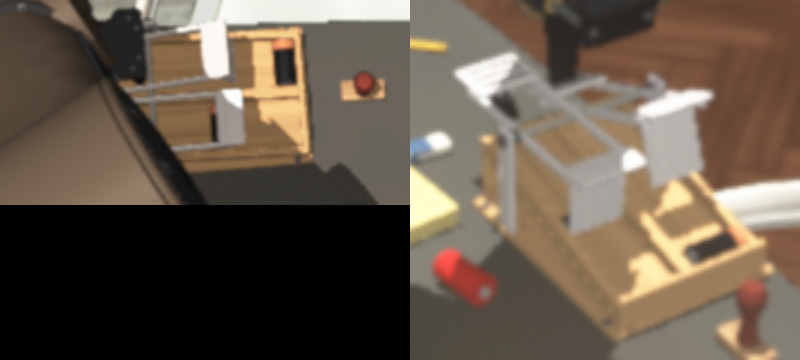

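In both views the thick battery is at the end stop in the far lane, its gate is raised, and the near gate is shut. I'll lift and move over the far gate.

>>> {"method": "send_rows", "body": {
  "hand": [1, 1, 1, 1, 1, 1, 1, 1, 1, 1],
  "slide": [
    [0, 0, -15],
    [0, 0, -40],
    [0, 0, -75],
    [0, 0, -95],
    [0, -20, -97],
    [0, -50, -97],
    [0, -80, -97],
    [0, -110, -97],
    [0, -135, -97],
    [0, -154, -97]
  ],
  "twist": [
    [0, 0, 0],
    [0, 0, 0],
    [0, 0, 0],
    [0, 0, 0],
    [0, 0, 0],
    [0, 0, 0],
    [0, 0, 0],
    [0, 0, 0],
    [0, 0, 0],
    [0, 0, 0]
  ]
}}

```text
t: 3.63
ee_pos: [0.4728, 0.2052, 0.1929]
tool_rot: [-3.142, 0.0, -3.076]
ft_force: [-0.3, 0.1, -0.2]
gripper_width: 0.0004
grip_force: 0.0
```

>>> {"method": "send_rows", "body": {
  "hand": [1, 1, 1, 1, 1, 1, 1, 1, 1, 1],
  "slide": [
    [0, 0, 0],
    [0, 0, 8],
    [0, 0, 18],
    [0, 0, 28],
    [0, 0, 37],
    [0, 0, 46],
    [0, 0, 54],
    [0, 0, 60],
    [0, 0, 65],
    [0, 0, 67]
  ],
  "twist": [
    [0, 0, 0],
    [0, 0, 0],
    [0, 0, 0],
    [0, 0, 0],
    [0, 0, 0],
    [0, 0, 0],
    [0, 0, 0],
    [0, 0, 0],
    [0, 0, 0],
    [0, 0, 0]
  ]
}}

```text
t: 4.47
ee_pos: [0.4728, 0.207, 0.1249]
tool_rot: [-3.141, -0.001, -3.075]
ft_force: [-1.0, 0.2, 1.7]
gripper_width: 0.0005
grip_force: 0.4
```

>>> {"method": "send_rows", "body": {
  "hand": [1, 1, 1, 1, 1, 1, 1, 1, 1, 1],
  "slide": [
    [0, 0, 0.5],
    [0, 0, 1],
    [0, 0, 1.5],
    [0, 0, 2],
    [0, 0, 2.5],
    [0, 0, 3],
    [0, 0, 3],
    [0, 0, 3],
    [0, 0, 3],
    [0, 0, 3]
  ],
  "twist": [
    [0, 0, 0],
    [0, 0, 0],
    [0, 0, 0],
    [0, 0, 0],
    [0, 0, 0],
    [0, 0, 0],
    [0, 0, 0],
    [0, 0, 0],
    [0, 0, 0],
    [0, 0, 0]
  ]
}}

```text
t: 5.3
ee_pos: [0.4731, 0.207, 0.1232]
tool_rot: [3.141, 0.001, -3.075]
ft_force: [-1.6, -0.8, 5.8]
gripper_width: 0.0004
grip_force: 2.9
```

The force rises to 5.8 N with the fingertips at z ≈ 0.101, so the gate is on its stop. I'll retreat straight up and check.

>>> {"method": "send_rows", "body": {
  "hand": [1, 1, 1, 1, 1, 1, 1, 1, 1, 1],
  "slide": [
    [0, 0, -5],
    [0, 0, -20],
    [0, 0, -50],
    [0, 0, -80],
    [0, 0, -110],
    [0, 15, -130],
    [0, 50, -140],
    [0, 85, -140],
    [0, 120, -140],
    [0, 150, -140]
  ],
  "twist": [
    [0, 0, 0],
    [0, 0, 0],
    [0, 0, 0],
    [0, 0, 0],
    [0, 0, 0],
    [0, 0, 0],
    [0, 0, 0],
    [0, 0, 0],
    [0, 0, 0],
    [0, 0, 0]
  ]
}}

```text
t: 6.13
ee_pos: [0.4625, 0.3586, 0.2635]
tool_rot: [3.141, 0.001, -3.075]
ft_force: [0.5, 0.0, 0.6]
gripper_width: 0.0004
grip_force: 0.0
```

```bash
python3 - <<'E'
from h import *
for n in("top","scene"): cv2.imwrite(f"pics/{n}4.png",ctrl.read_camera(n)[:,:,::-1])
a=cv2.imread("pics/top4.png")[155:260,175:385]
b=cv2.imread("pics/scene4.png")[150:270,260:390]
c=np.zeros((480,800,3),np.uint8);c[:205,:280]=cv2.resize(a,(280,205)) if 0 else cv2.resize(a,(280,205));c[:,280:]=cv2.resize(b,(520,480),interpolation=cv2.INTER_CUBIC)
cv2.imwrite("pics/c4.png",c)
E
```

```text
(no output)
```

View pics/c4.png

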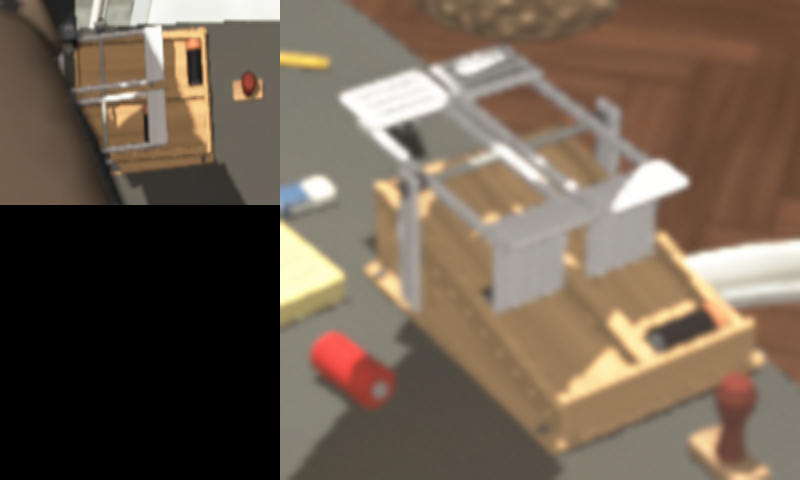

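The scene view shows both gates down: the far gate's tip is at (688, 181) px, the same place as at the start. The thick battery lies at the end stop, the thin one is behind the near gate, and the arm is clear. Handing in.

```bash
python3 -c "
from plant import ctrl
print(ctrl.close_job())"
```

```text
the job is handed in; nothing more can be done
None
```

I pressed the far paddle and the thick battery rolled out to the end stop. I then pressed the far gate fully shut, and the thin battery is still behind the near gate; the job is handed in, but no verdict came back.

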